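# Check the caps and put the spares jars away

## Robot

A 6-joint arm with a two-finger parallel gripper is mounted at the origin on the work surface. World frame = base frame: x ahead of the robot, y to its left, z up, the work surface at z = 0. Lengths are in m, angles in rad, forces in N, time in s.
With the tool pointing down it reaches from about 0.3 to 0.875 m from the base axis. Payload 6.4 kg.
Tool frame: the origin (TCP) lies at the centre of the arm's flange, where the gripper is bolted on; the fingertips stand 173 mm ahead of it and the grasp point (between the pads) lies ctrl.grip_point_offset ahead of it (ctrl.grip_point_offset is the distance from the TCP to the grasp point, in m); z points along the fingers, y is the direction in which the jaws open and shut (so a half turn about z gives the same grasp; the last joint's range is limited). The gripper opens to 85 mm and grips with 20 to 120 N. Pads are 22 mm wide; open, the fingers measure 114 mm over their backs; the gripper's body (76 mm by 85 mm) begins 54 mm behind the grasp point. The pads swing forward as they close: fully open they stand 13 mm farther back than shut.
Start: joints at [-1.453, 0.181, 1.607, -0, 1.354, -0.206], TCP at [0.183, -0.545, 0.405] pointing down, gripper open.
Joint ranges: [-2.99, 2.99], [-0.89, 2.07], [0.3, 2.58], [-1.14, 4.28], [0, 2.63], [-3.12, 3.12]. Speed limits (rad/s): [2.57, 2.57, 3.01, 3.14, 3.14, 3.14].

## Interface

Orientations are given as a unit quaternion [w, x, y, z].
In Python, from bench import ctrl, cams, boxes_of, landmark_of gives the robot as it stands.
- The arm moves only by the shell command python3 -m handwheel 'ROWS'. ROWS is JSON, a list of rows, each an object with "offset": the shift along the tool's x, y, z in m, a list of three; "spin": the turn about the tool's z in degrees; "grip": the opening, from 0 (shut) to 1 (fully open). A call has 1 to 20 rows; each row is the pose to reach, as a shift and turn from the pose commanded when the call began, along the tool's axes at that moment; what a row does not reach only later rows make up. A row lasts 1/8 s, in which the tool goes at most 62.5 mm and 10.7 degrees, less where a joint would pass 70% of its speed; a pose out of reach is approached as far as the arm can. A call with a gripper value outside its range is refused whole. The fingers move at their own pace and stop on an object; the grip force is fixed at half the most. Time passes only in rows, so rows that repeat a pose let the fingers close. It gives the time, the measured TCP pose, the force and the opening at its end, in the units of the state.
- ctrl.get_obs(): the state, without advancing time (a new reading comes with each control period).
- cams.camera(name): name is "scene" or "top" or "wrist"; returns a dict with "color" (400x640x3 uint8, red, green, blue), "camera_matrix" (3x3 intrinsics, pixels), "distortion" ([k1, k2, p1, p2, k3] as OpenCV has them; the pictures are not rectified), "view" (4x4, takes a point from world to camera coordinates); the wrist camera has in their place "tool_from_camera" (4x4, takes a point from camera to tool coordinates, whose origin is the TCP and whose axes are the flange's). Camera axes: x right, y up, looking along -z (the intrinsics and any distortion apply to the point x, -y, -z); pixel columns grow to the right and rows downward; lengths in m; the calibration is good to about 2 mm. A picture is of the moment at which its call begins: read the wrist's pose just before it. There is no depth.
- ctrl.hand_in(): hands the job in, once; it reports no verdict.
Trained networks look in a picture, given as the dict that the camera call returned (one of the last four; its "shot" number tells which), for a name from the list of things; names that differ only in an ending like _2 or _b are one class to them, and where a whole thing is asked for, a point or a joint stands for the part that bears it (a point fixed in the world has none). Each returns a list of dicts, best first, with "confidence" (0 to 1); they miss things now and then, are a little off and sometimes report something else, mostly with a low value. They report only what shows in the picture. A call takes as long as a camera call. They do not tell look-alikes from the thing itself.
- boxes_of(picture, thing): "uv" ([column, row] in pixels, amid what is visible of it).
- landmark_of(picture, thing): "uv" ([column, row] in pixels: a listed point, or the origin of a listed thing).
The state is a dict: "time_s": time; "q": joint angles; "dq": joint speeds; "joint_efforts": joint torques, N m; "eef_pos": TCP position; "eef_rot": TCP orientation; "wrist_force": force on the tool from outside, world axes, zero at the start; "torque": the same for the moment, N m; "opening": opening from 0.0 (shut) to 1.0 (fully open).
Only numpy, scipy, OpenCV 4.12 (cv2) and the standard library are available. Lean on these libraries where they do the work, as an engineer would, in place of code of your own. Each camera call takes 0.05 s, during which the arm holds its last target.

## Task

Any of the screw caps on the three spares jars may be loose, and only a clockwise tug at each cap will tell: make sure every cap is screwed fully tight before its jar is lifted from the mat. Then put each jar away, set down gently and upright, in the blue bin whose labels match its cap colour, keeping it upright on the way and leaving everything else as it stands.

Things in the scene. Friction and masses are not known exactly. Their poses are not given: they have to be found in the camera images.
- red_jar (a point): Centre, half-way up, of a clear square jar of steel nuts with a red ribbed screw cap, loose and upright on the grippy 4 mm rubber mat. x, y square to its sides, z up. 100 mm tall: body 58 x 58 x 64, neck, then the round cap, 52 in diameter, 26 high, from 74 to 100 mm above the foot: the cap's centre is 37 mm above this point.
- cap_red (a joint): Angle of the red cap on its thread, rad; grows as it is tightened (clockwise from above). A loose cap turns easily (0.012 N m) for up to 0.8 rad to a firm stop; a tight one is at or close to it (under 0.18 rad), and twisted on turns the whole jar with it. The angle at the stop differs from jar to jar, so only a twist tells whether a cap is loose.
- red_bin (a point): Centre of the inner floor, 64 mm above the bench, of a blue open bin with red labels (front lip and back rim), fixed on the grey shelf. x to its back, away from the robot, y along the shelf. Inside 112 (x) by 106 mm (y). Above this floor: front lip 26, sides 30 in front and 58 behind, back 62 mm. Four bins at 122 mm pitch, in any order.
- yellow_jar (a point): Centre, half-way up, of a clear square jar of brass bushes with a yellow ribbed screw cap, loose and upright on the grippy 4 mm rubber mat. x, y square to its sides, z up. 100 mm tall: body 58 x 58 x 64, neck, then the round cap, 52 in diameter, 26 high, from 74 to 100 mm above the foot: the cap's centre is 37 mm above this point.
- cap_yellow (a joint): Angle of the yellow cap on its thread, rad; grows as it is tightened (clockwise from above). A loose cap turns easily (0.012 N m) for up to 0.8 rad to a firm stop; a tight one is at or close to it (under 0.18 rad), and twisted on turns the whole jar with it. The angle at the stop differs from jar to jar, so only a twist tells whether a cap is loose.
- yellow_bin (a point): Centre of the inner floor, 64 mm above the bench, of a blue open bin with yellow labels (front lip and back rim), fixed on the grey shelf. x to its back, away from the robot, y along the shelf. Inside 112 (x) by 106 mm (y). Above this floor: front lip 26, sides 30 in front and 58 behind, back 62 mm. Four bins at 122 mm pitch, in any order.
- green_jar (a point): Centre, half-way up, of a clear square jar of copper washers with a green ribbed screw cap, loose and upright on the grippy 4 mm rubber mat. x, y square to its sides, z up. 100 mm tall: body 58 x 58 x 64, neck, then the round cap, 52 in diameter, 26 high, from 74 to 100 mm above the foot: the cap's centre is 37 mm above this point.
- cap_green (a joint): Angle of the green cap on its thread, rad; grows as it is tightened (clockwise from above). A loose cap turns easily (0.012 N m) for up to 0.8 rad to a firm stop; a tight one is at or close to it (under 0.18 rad), and twisted on turns the whole jar with it. The angle at the stop differs from jar to jar, so only a twist tells whether a cap is loose.
- green_bin (a point): Centre of the inner floor, 64 mm above the bench, of a blue open bin with green labels (front lip and back rim), fixed on the grey shelf. x to its back, away from the robot, y along the shelf. Inside 112 (x) by 106 mm (y). Above this floor: front lip 26, sides 30 in front and 58 behind, back 62 mm. Four bins at 122 mm pitch, in any order.
- jar_red: The red-capped jar itself, 300 to 600 g: origin at the centre of its foot, z up. The cap cannot come off; once tight, the jar can be lifted by it.
- jar_yellow: The yellow-capped jar itself, 300 to 600 g: origin at the centre of its foot, z up. The cap cannot come off; once tight, the jar can be lifted by it.
- jar_green: The green-capped jar itself, 300 to 600 g: origin at the centre of its foot, z up. The cap cannot come off; once tight, the jar can be lifted by it.
- bin_red: The bin with red labels: origin at the centre of its underside, 4 mm below its inner floor.
- bin_yellow: The bin with yellow labels: origin at the centre of its underside, 4 mm below its inner floor.
- bin_green: The bin with green labels: origin at the centre of its underside, 4 mm below its inner floor.
- can: Tall loose can, 52 mm in diameter, 188 mm high, standing in the fourth bin (white labels), so its top is about 252 mm above the bench. Origin at the centre of its foot. To be left alone.
- coupling: Brown hose coupling, upright, 52 mm in diameter, 81 mm high, loose among the jars. Origin at the centre of its foot. To be left alone.
- tape: Roll of tan tape lying flat, 82 mm in diameter, 48 mm high, loose among the jars. Origin at the centre of its underside. To be left alone.
- wrench: Loose 170 mm wrench lying on the bench to the left; origin under its middle. To be left alone.
- bearing: Loose steel bearing, 52 mm in diameter, 15 mm high, lying on the bench to the right; origin at the centre of its underside. To be left alone.
Mind the look-alikes: they are no part of the job. Leave any purple look-alike of the jar_green alone.

How it is judged:
By the outcome, as a careful person would: the job done as asked, in the order asked, and still so for the second after the job is handed in, with the robot touching nothing.
It also fails if it takes over 72 s, if anything falls off the work surface, if the arm or the gripper's body presses on something with over 40 N, if the wrist force passes 120 N, or if a joint passes its speed limit or range.

## Working session

There is one attempt and no reset: what is moved stays moved. The work goes in short steps, Python scripts to look and compute and a shell command to move; the robot and the scene stay as the last step left them, time stands still between calls to the robot, and variables do not carry over. Pictures are saved under pics/ and viewed, and the job is handed in when it is done.

```bash
ls; mkdir -p pics
python3 - <<'E'
from bench import ctrl,cams
import cv2
print(ctrl.get_obs(), ctrl.grip_point_offset)
for n in ["scene","top","wrist"]:
    p=cams.camera(n); cv2.imwrite(f"pics/{n}0.png",p["color"][:,:,::-1])
    print(n,p["camera_matrix"],p["distortion"],p.get("view"),p.get("tool_from_camera"))
E
```

```text
pics
{'time_s': 0.0, 'q': array([-1.45331957e+00,  1.81524937e-01,  1.60801186e+00, -1.58732140e-05,
        1.35381984e+00, -2.06281801e-01]), 'dq': array([-7.29230896e-04,  1.56897055e-04, -1.38479531e-03,  1.35518095e-03,
        4.89067262e-04,  5.82200478e-06]), 'joint_efforts': array([-1.18265685e-03, -4.44876838e+01, -3.51332545e+01, -5.61769502e-04,
        9.19668353e-03, -1.40336894e-05]), 'eef_pos': array([ 0.18291909, -0.54485421,  0.40379109]), 'eef_rot': array([-8.81464217e-04,  9.86925477e-01,  1.61174828e-01,  3.14083272e-05]), 'wrist_force': array([-0.0910842 , -0.02448807,  0.30165776]), 'torque': array([-0.02098545, -0.02307054,  0.01355833]), 'opening': 1.0033621036982516} 0.1547
scene [[473.96574034   0.         323.65552157]
 [  0.         473.96574034 189.80736964]
 [  0.           0.           1.        ]] [-0.02816241  0.          0.          0.          0.        ] [[ 0.62232948  0.78264651 -0.01305648 -0.27897627]
 [-0.57267312  0.46661149  0.67403205  0.19385521]
 [ 0.53362114 -0.41199292  0.7385867  -1.54659096]
 [ 0.          0.          0.          1.  
[... 180 characters left out ...]
.         0.        ] [[ 0.0107415  -0.99992565 -0.00577135  0.01399533]
 [ 0.99579806  0.01017187  0.09100966 -0.46504897]
 [-0.09094419 -0.00672468  0.99583329 -1.29400645]
 [ 0.          0.          0.          1.        ]] None
wrist [[311.13575759   0.         324.12665417]
 [  0.         311.13575759 202.21054631]
 [  0.           0.           1.        ]] [-0.02914717  0.          0.          0.          0.        ] None [[ 7.47122928e-04  9.61280522e-01  2.75570679e-01  7.04765467e-02]
 [ 9.99999502e-01 -9.00328794e-04  4.29457800e-04  8.53186581e-04]
 [ 6.60933635e-04  2.75570221e-01 -9.61280717e-01  3.12378148e-02]
 [ 0.00000000e+00  0.00000000e+00  0.00000000e+00  1.00000000e+00]]
```

View pics/top0.png

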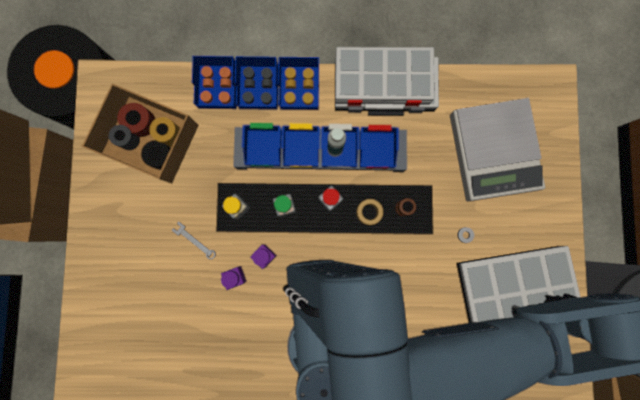

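View pics/scene0.png

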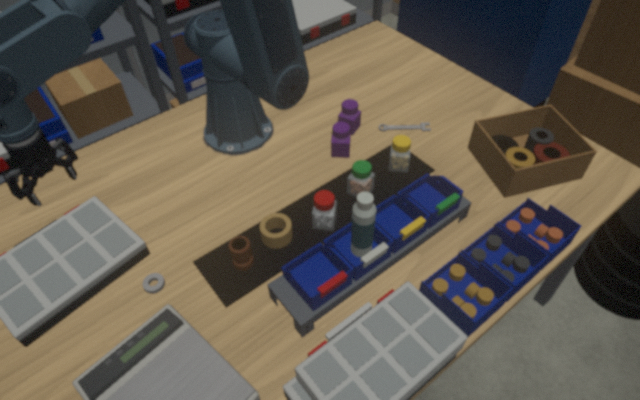

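View pics/wrist0.png

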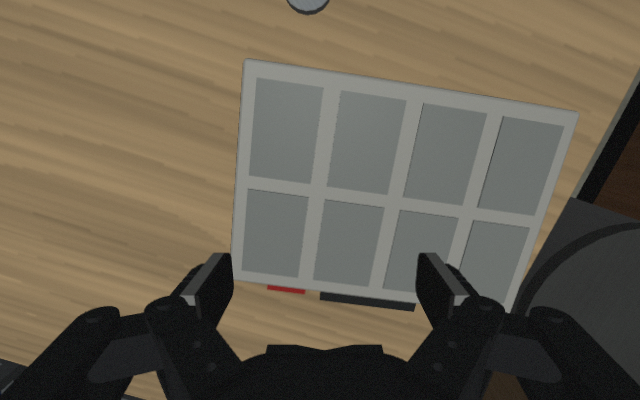

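The top view shows the yellow jar at (233,205), green at (284,204) and red at (331,198). The two purple look-alikes are at (232,278) and (264,256), to be left alone. The bins from left to right are green (263,147), yellow (301,147), white with the can (338,147) and red (379,147). Next I measure.

```bash
cat > h.py <<'E'
from bench import ctrl,cams,boxes_of,landmark_of
import numpy as np,cv2
from scipy.spatial.transform import Rotation as R
G=ctrl.grip_point_offset
def camT(p,obs=None):
    if "view" in p and p["view"] is not None: return np.linalg.inv(p["view"])
    q=obs["eef_rot"]; T=np.eye(4); T[:3,:3]=R.from_quat([q[1],q[2],q[3],q[0]]).as_matrix(); T[:3,3]=obs["eef_pos"]
    return T@p["tool_from_camera"]
def ray(p,uv,obs=None):
    x=cv2.undistortPoints(np.array([[uv]],float),p["camera_matrix"],np.array(p["distortion"]))[0,0]
    T=camT(p,obs); d=T[:3,:3]@np.array([x[0],-x[1],-1]); return T[:3,3],d/np.linalg.norm(d)
def atz(p,uv,z,obs=None):
    o,d=ray(p,uv,obs); return o+d*(z-o[2])/d[2]
def tri(rays):
    A=sum(np.eye(3)-np.outer(d,d) for o,d in rays); b=sum((np.eye(3)-np.outer(d,d))@o for o,d in rays)
    return np.linalg.solve(A,b)
def proj(p,X,obs=None):
    T=np.linalg.inv(camT(p,obs)); c=T[:3,:3]@np.asarray(X,float)+T[:3,3]
    return cv2.projectPoints(np.array([[c[0],-c[1],-c[2]]]),np.zeros(3),np.zeros(3),p["camera_matrix"],np.array(p["distortion"]))[0][0,0]
E
python3 - <<'E'
from h import *
np.set_printoptions(precision=4,suppress=True)
t=cams.camera("top");s=cams.camera("scene")
for c in ["red","yellow","green"]:
  for n in [c+"_jar",c+"_bin","cap_"+c]:
    f=boxes_of if n[:3]=="cap" else landmark_of
    a=f(t,n);b=f(s,n)
    print(n,[(np.round(x["uv"],1),round(x["confidence"],2)) for x in a][:3],[(np.round(x["uv"],1),round(x["confidence"],2)) for x in b][:3])
    if a and b: print("   tri",tri([ray(t,a[0]["uv"]),ray(s,b[0]["uv"])]))
    z={"j":.054,"b":.064,"c":.091}[n.split("_")[1][0] if n[:3]!="cap" else "c"]
    if a: print("   top",atz(t,a[0]["uv"],z)," scene",atz(s,b[0]["uv"],z) if b else None)
for n in ["can","coupling","tape"]:
  a=landmark_of(t,n);b=landmark_of(s,n)
  print(n,[atz(t,x["uv"],.004 if n!="can" else .064) for x in a[:1]],[atz(s,x["uv"],.004 if n!="can" else .064) for x in b[:1]])
cv2.imwrite("pics/crop_t.png",cv2.resize(t["color"][110:240,200:440,::-1],None,fx=3.3,fy=3.3,interpolation=2))
cv2.imwrite("pics/crop_s.png",cv2.resize(s["color"][90:310,190:480,::-1],None,fx=2.7,fy=2.7,interpolation=2))
E
```

```text
red_jar [(array([330. , 195.1]), 0.77)] [(array([323.3, 208.8]), 0.84)]
   tri [ 0.4814 -0.0204  0.0627]
   top [ 0.485  -0.0166  0.054 ]  scene [ 0.473 -0.02   0.054]
red_bin [(array([375.8, 150.5]), 0.62)] [(array([318.4, 282.2]), 0.83), (array([393.5, 226.9]), 0.43)]
   tri [ 0.6348 -0.1645  0.0452]
   top [ 0.63   -0.1628  0.064 ]  scene [ 0.6447 -0.1705  0.064 ]
cap_red [(array([331.2, 196.1]), 0.74), (array([230.8, 207.1]), 0.73), (array([361.5, 216.9]), 0.61)] [(array([324.4, 200. ]), 0.73), (array([436.8, 196.8]), 0.61)]
   tri [ 0.4777 -0.0195  0.093 ]
   top [ 0.4779 -0.0196  0.091 ]  scene [ 0.4764 -0.0184  0.091 ]
yellow_jar [(array([234.5, 207. ]), 0.71)] [(array([399.5, 152.5]), 0.87)]
   tri [0.4434 0.2902 0.051 ]
   top [0.4435 0.2899 0.054 ]  scene [0.4452 0.2873 0.054 ]
yellow_bin [(array([300., 147.]), 0.55)] [(array([396.3, 227. ]), 0.6), (array([320.2, 278. ]), 0.23)]
   tri [0.6403 0.0822 0.0603]
   top [0.6393 0.0818 0.064 ]  scene [0.6422 0.08   0.064 ]
cap_yellow [(array([232.2, 206.6]), 0.54)] [(array([400.9, 141.4]), 0.67), (array([436.8, 193.2]), 0.27)]
  
[... 367 characters left out ...]
 0.054 ]
green_bin [(array([261.1, 148.1]), 0.71)] [(array([429.5, 200.9]), 0.68)]
   tri [0.6348 0.208  0.0643]
   top [0.6344 0.2075 0.064 ]  scene [0.635  0.2088 0.064 ]
cap_green [(array([260.7, 255.6]), 0.79), (array([230.2, 280. ]), 0.74), (array([281.3, 206.9]), 0.57)] [(array([337.4, 132.1]), 0.82), (array([357.9, 167.9]), 0.64), (array([347.5, 104.7]), 0.51)]
   tri [0.2864 0.192  0.0797]
   top [0.2911 0.1964 0.091 ]  scene [0.2928 0.1769 0.091 ]
can [array([ 0.6364, -0.0245,  0.064 ])] [array([ 0.636 , -0.0295,  0.064 ])]
coupling [array([ 0.4567, -0.2561,  0.004 ])] [array([ 0.4401, -0.2579,  0.004 ])]
tape [array([ 0.4344, -0.135 ,  0.004 ])] [array([ 0.4314, -0.1488,  0.004 ])]
```

View pics/crop_t.png

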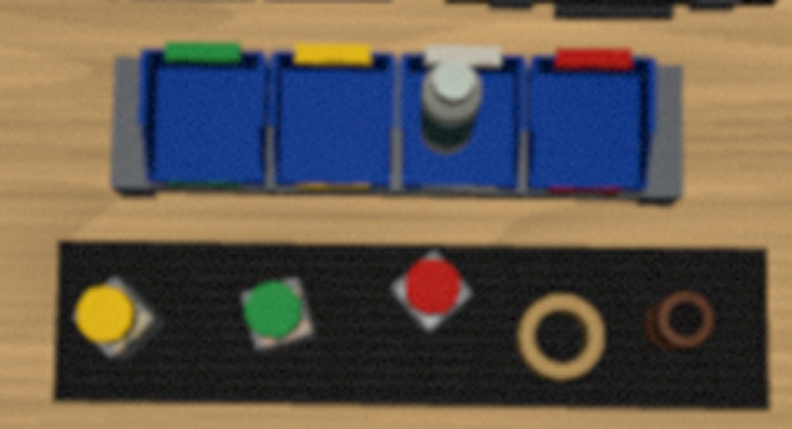

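View pics/crop_s.png

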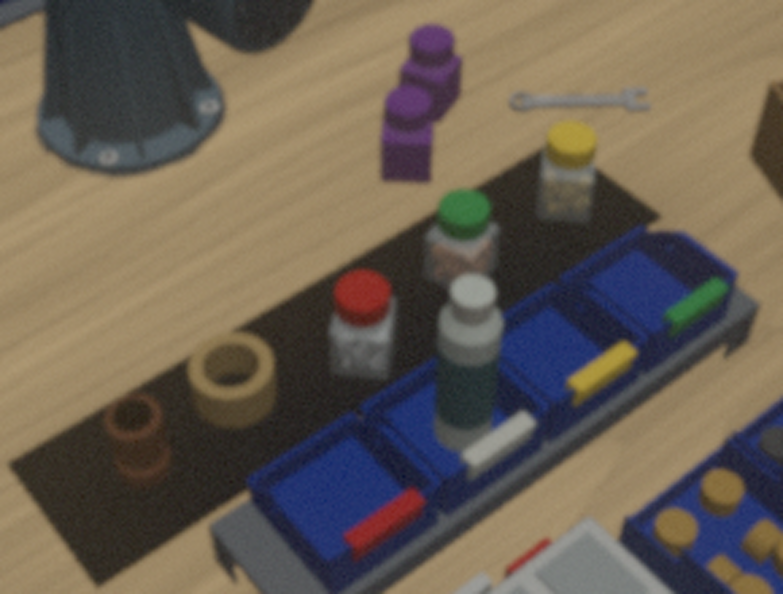

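```bash
cat >> h.py <<'E'
HS={"red":[(0,120,60),(8,255,255)],"yellow":[(22,120,60),(33,255,255)],"green":[(45,90,40),(80,255,255)]}
def seg(p,c,roi=None):
    hsv=cv2.cvtColor(p["color"],cv2.COLOR_RGB2HSV); m=cv2.inRange(hsv,*map(np.array,HS[c]))
    if c=="red": m|=cv2.inRange(hsv,np.array((172,120,60)),np.array((180,255,255)))
    n,l,st,ce=cv2.connectedComponentsWithStats(m)
    return sorted([(int(st[i][4]),ce[i].round(1).tolist(),st[i][:4].tolist()) for i in range(1,n) if st[i][4]>25],reverse=True)
E
python3 - <<'E'
from h import *
np.set_printoptions(precision=4,suppress=True)
t=cams.camera("top");s=cams.camera("scene")
for c in HS:
  for nm,p in (("top",t),("scene",s)):
    for a,ce,b in seg(p,c)[:5]: print(c,nm,a,ce,b, "z.104",atz(p,ce,.104)[:2],"z.126(label)",atz(p,ce,.12)[:2])
E
```

```text
red top 523 [133.4, 116.7] [117, 103, 32, 30] z.104 [0.7203 0.6028] z.126(label) [0.7154 0.5951]
red top 238 [330.6, 196.0] [323, 188, 17, 17] z.104 [ 0.4768 -0.0174] z.126(label) [ 0.4751 -0.0171]
red top 139 [379.4, 127.5] [368, 125, 24, 6] z.104 [ 0.6943 -0.1687] z.126(label) [ 0.6898 -0.1663]
red top 86 [413.1, 102.4] [406, 100, 16, 6] z.104 [ 0.7755 -0.2745] z.126(label) [ 0.7699 -0.2708]
red top 81 [354.5, 102.3] [348, 100, 15, 6] z.104 [ 0.7747 -0.0903] z.126(label) [ 0.7691 -0.089 ]
red scene 370 [323.6, 199.0] [313, 189, 23, 22] z.104 [ 0.4814 -0.0248] z.126(label) [ 0.4926 -0.0334]
red scene 305 [548.6, 150.7] [534, 143, 35, 19] z.104 [0.7374 0.5729] z.126(label) [0.744  0.5538]
red scene 288 [332.4, 283.3] [318, 271, 29, 26] z.104 [ 0.6859 -0.1627] z.126(label) [ 0.6934 -0.1688]
red scene 98 [181.8, 3.5] [175, 0, 14, 9] z.104 [-0.7216  0.1879] z.126(label) [-0.6892  0.1755]
red scene 79 [314.5, 32.1] [310, 27, 10, 12] z.104 [-0.1876  0.4638] z.126(label) [-0.1646  0.4465]
yellow top 265 [231.2, 204.7] [223, 196, 18, 18] z.104 [0.4466 0.2893] z.126(label) [0.4453 0.2857]
yellow top 147 [300.3, 126.1] [289, 123, 23, 7] z.104 [0.6967 0.0796] z.126(label) [0.6921 0.0787]
yellow scene 258 [401.3, 142.7] [393, 135, 18, 17] z.104 [0.4544 0.2781] z.126(label) [0.466  0.2641]
yellow scene 221 [412.9, 226.7] [401, 216, 24, 23] z.104 [0.6865 0.0867] z.126(label) [0.694  0.0761]
green top 244 [281.9, 203.2] [273, 194, 18, 18] z.104 [0.4529 0.1329] z.126(label) [0.4515 0.1313]
green top 136 [261.0, 125.5] [250, 123, 23, 6] z.104 [0.6974 0.2032] z.126(label) [0.6928 0.2006]
green scene 266 [361.6, 168.1] [352, 160, 20, 18] z.104 [0.4594 0.1234] z.126(label) [0.4709 0.1122]
green scene 201 [447.8, 201.9] [437, 192, 23, 21] z.104 [0.6865 0.2116] z.126(label) [0.694  0.1988]
```

Only the red, yellow and green caps stand on the mat. The purple pair at (232,278) and (264,256) stand off it, so they are not the job. I'll start with red and take a wrist look to refine its position.

```bash
cat >> h.py <<'E'
def yaw(o):
    q=o["eef_rot"]; M=R.from_quat([q[1],q[2],q[3],q[0]]).as_matrix(); return np.degrees(np.arctan2(M[1,0],M[0,0])),M
def go(x,y,z,yw=None):
    "grasp-point target -> tool offset, spin"
    o=ctrl.get_obs(); w,M=yaw(o); d=np.array([x,y,z])-(o["eef_pos"]+M[:,2]*G)
    print("offset",(M.T@d).round(4),"spin",None if yw is None else round(w-yw,1),"| now g",(o["eef_pos"]+M[:,2]*G).round(4),"yaw",round(w,1),"t",round(o["time_s"],2))
def look(n,c=None,z=.104,save=None):
    o=ctrl.get_obs(); p=cams.camera("wrist")
    if save: cv2.imwrite("pics/"+save,p["color"][:,:,::-1])
    if c:
        for a,ce,b in seg(p,c)[:3]: print(c,a,ce,b,"->",atz(p,ce,z,o).round(4))
    return o,p
E
python3 -c "
from h import *
go(.477,-.018,.24,55)"
```

```text
offset [ 0.4465 -0.4062  0.01  ] spin -36.5 | now g [ 0.183  -0.5452  0.25  ] yaw 18.5 t 1.55
```

```bash
python3 -m handwheel '[{"offset":[0.446,-0.406,0.01],"spin":-36.5,"grip":1},{"offset":[0.446,-0.406,0.01],"spin":-36.5,"grip":1},{"offset":[0.446,-0.406,0.01],"spin":-36.5,"grip":1},{"offset":[0.446,-0.406,0.01],"spin":-36.5,"grip":1},{"offset":[0.446,-0.406,0.01],"spin":-36.5,"grip":1},{"offset":[0.446,-0.406,0.01],"spin":-36.5,"grip":1},{"offset":[0.446,-0.406,0.01],"spin":-36.5,"grip":1},{"offset":[0.446,-0.406,0.01],"spin":-36.5,"grip":1},{"offset":[0.446,-0.406,0.01],"spin":-36.5,"grip":1},{"offset":[0.446,-0.406,0.01],"spin":-36.5,"grip":1},{"offset":[0.446,-0.406,0.01],"spin":-36.5,"grip":1},{"offset":[0.446,-0.406,0.01],"spin":-36.5,"grip":1},{"offset":[0.446,-0.406,0.01],"spin":-36.5,"grip":1}]'
python3 -c "
from h import *
look('w','red',save='w1.png')
go(.477,-.018,.24,55)"
```

```text
time_s: 3.18
eef_pos: [0.4763, -0.0193, 0.3947]
eef_rot: [0.0, 0.887, 0.461, -0.0]
wrist_force: [0.1, -0.3, -0.7]
opening: 1.0
red 2922 [323.9, 194.0] [294, 163, 61, 62] -> [ 0.4786 -0.0174  0.104 ]
red 1590 [627.3, 192.7] [604, 160, 36, 77] -> [ 0.6996 -0.1705  0.104 ]
red 327 [485.0, 249.9] [466, 221, 40, 61] -> [ 0.5691 -0.1453  0.104 ]
offset [ 0.0015 -0.0003  0.0001] spin -0.1 | now g [ 0.4763 -0.0194  0.2401] yaw 54.9 t 3.23
```

View pics/w1.png

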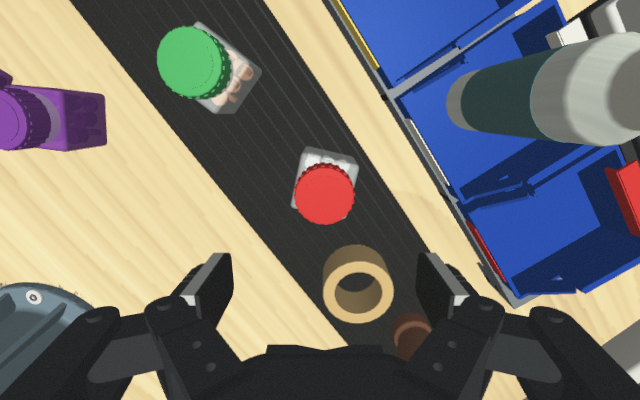

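The wrist view shows the red cap at (324,194), the green jar at (195,65), the red bin with the red lip label at (485,250), and the can at (570,100) in the bin next to it. Descending onto the red cap.

```bash
python3 -c "
from h import *
go(.478,-.0175,.092,55)"
```

```text
offset [0.0025 0.0002 0.1481] spin -0.1 | now g [ 0.4763 -0.0194  0.2401] yaw 54.9 t 3.23
```

```bash
python3 -m handwheel '[{"offset":[0.0025,0,0.06],"spin":0,"grip":1},{"offset":[0.0025,0,0.11],"spin":0,"grip":1},{"offset":[0.0025,0,0.135],"spin":0,"grip":1},{"offset":[0.0025,0,0.148],"spin":0,"grip":1},{"offset":[0.0025,0,0.148],"spin":0,"grip":1},{"offset":[0.0025,0,0.148],"spin":0,"grip":0},{"offset":[0.0025,0,0.148],"spin":0,"grip":0},{"offset":[0.0025,0,0.148],"spin":0,"grip":0},{"offset":[0.0025,0,0.148],"spin":0,"grip":0},{"offset":[0.0025,0,0.148],"spin":0,"grip":0},{"offset":[0.0025,0,0.148],"spin":0,"grip":0}]'
python3 -c "
from h import *
look('w','red',save='w2.png')
go(.478,-.0175,.092,55); print(ctrl.get_obs()['torque'])"
```

```text
time_s: 4.6
eef_pos: [0.4785, -0.0163, 0.2482]
eef_rot: [0.001, 0.887, 0.462, 0.001]
wrist_force: [-2.3, 1.0, 5.9]
opening: 0.59
red 12358 [324.0, 284.0] [263, 219, 123, 128] -> [ 0.4811 -0.0146  0.104 ]
red 1387 [601.0, 353.5] [571, 311, 61, 89] -> [ 0.5636 -0.1174  0.104 ]
offset [-0.0014 -0.0001  0.0015] spin 0.1 | now g [ 0.4789 -0.0164  0.0935] yaw 55.1 t 4.65
[ 0.01946731  0.28062527 -0.02546783]
```

View pics/w2.png

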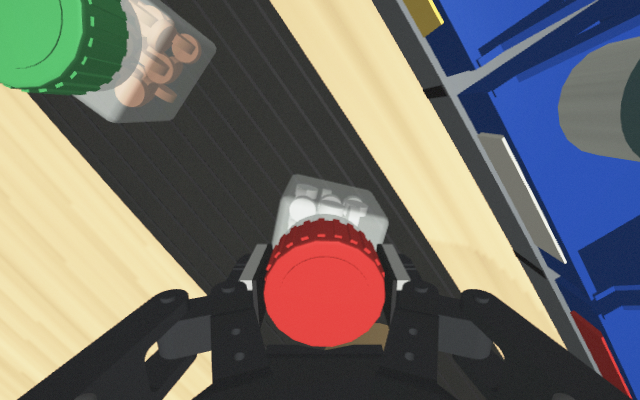

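The red cap is gripped at (324,284). Tugging it clockwise in steps.

```bash
cat > tq.py <<'E'
from h import *
o=ctrl.get_obs(); print("tq",o["torque"].round(3),"F",o["wrist_force"].round(1),"yaw",round(yaw(o)[0],1),"q6",o["q"][5].round(2),"op",round(o["opening"],3),"z",o["eef_pos"][2].round(4),"t",round(o["time_s"],2))
E
python3 tq.py; for i in 1; do python3 -m handwheel '[{"offset":[0,0,0],"spin":6,"grip":0},{"offset":[0,0,0],"spin":6,"grip":0}]' >/dev/null; python3 tq.py; done; python3 -m handwheel '[{"offset":[0,0,0],"spin":6,"grip":0},{"offset":[0,0,0],"spin":6,"grip":0}]' >/dev/null; python3 tq.py;  python3 -m handwheel '[{"offset":[0,0,0],"spin":6,"grip":0},{"offset":[0,0,0],"spin":6,"grip":0}]' >/dev/null; python3 tq.py
python3 -c "
from h import *
look('w',save='w3.png')"
```

```text
tq [ 0.019  0.281 -0.025] F [-2.5  1.1  6. ] yaw 55.1 q6 0.33 op 0.59 z 0.2482 t 4.65
tq [-0.097  0.178 -0.009] F [-1.1  0.4  6.9] yaw 49.1 q6 0.43 op 0.595 z 0.2481 t 4.9
tq [-0.275  0.035 -0.013] F [-1.5 -0.5  5.9] yaw 43.1 q6 0.54 op 0.59 z 0.2482 t 5.15
tq [-0.55   0.018 -0.011] F [-0.7 -1.8  6.5] yaw 37.2 q6 0.64 op 0.593 z 0.2481 t 5.4
```

View pics/w3.png

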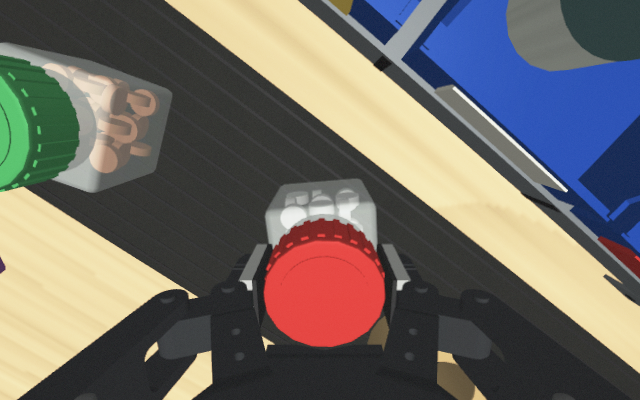

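The torque stays near 0.01 N·m and the jar body did not follow, so red is loose. Continuing to the stop.

```bash
python3 -m handwheel '[{"offset":[0,0,0],"spin":6,"grip":0},{"offset":[0,0,0],"spin":10,"grip":0}]' >/dev/null; python3 tq.py;  python3 -m handwheel '[{"offset":[0,0,0],"spin":6,"grip":0},{"offset":[0,0,0],"spin":10,"grip":0}]' >/dev/null; python3 tq.py;python3 -m handwheel '[{"offset":[0,0,0],"spin":5,"grip":0},{"offset":[0,0,0],"spin":7,"grip":0}]' >/dev/null; python3 tq.py
python3 -c "
from h import *
look('w',save='w4.png')"
```

```text
tq [-0.948 -0.159  0.002] F [ 0.6 -4.3  5. ] yaw 27.1 q6 0.82 op 0.594 z 0.2481 t 5.7
tq [-1.294 -0.128  0.015] F [ 1.3 -6.   4.2] yaw 17.1 q6 0.99 op 0.593 z 0.2481 t 5.95
tq [-0.762 -0.19   0.183] F [ 0.9 -1.8  5.2] yaw 10.2 q6 1.11 op 0.589 z 0.2481 t 6.2
```

View pics/w4.png

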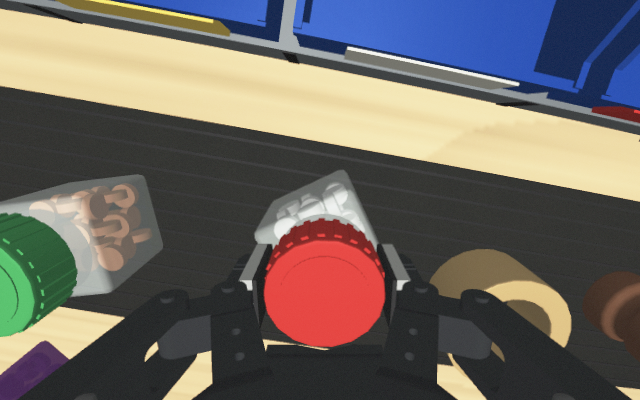

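```bash
python3 -m handwheel '[{"offset":[0,0,0],"spin":4,"grip":0},{"offset":[0,0,0],"spin":8,"grip":0}]' >/dev/null; python3 tq.py;python3 -m handwheel '[{"offset":[0,0,0],"spin":4,"grip":0},{"offset":[0,0,0],"spin":4,"grip":0}]' >/dev/null; python3 tq.py
python3 -c "
from h import *
look('w',save='w5.png'); go(.478,-.166,.24,0)"
```

```text
tq [-0.924 -0.17   0.192] F [ 2.6 -3.5  5.8] yaw 2.1 q6 1.25 op 0.589 z 0.2481 t 6.5
tq [-0.895 -0.109 -0.067] F [ 1.6 -3.3  5.8] yaw -1.8 q6 1.32 op 0.587 z 0.2481 t 6.75
offset [ 0.0035  0.1491 -0.1463] spin -1.8 | now g [ 0.4797 -0.0172  0.0934] yaw -1.8 t 6.8
```

View pics/w5.png

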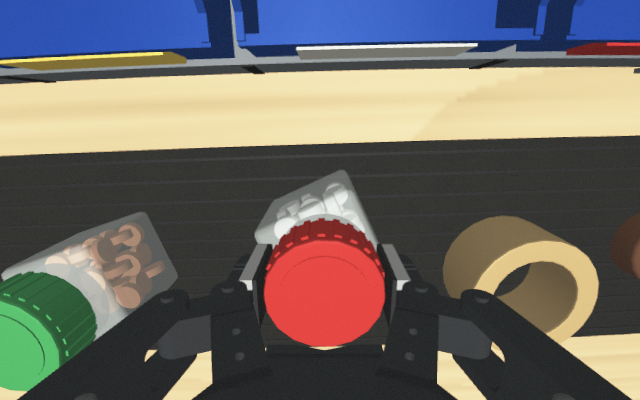

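```bash
python3 -m handwheel '[{"offset":[0,0,0],"spin":1.5,"grip":0},{"offset":[0,0,0],"spin":3,"grip":0}]' >/dev/null; python3 tq.py;python3 -m handwheel '[{"offset":[0,0,0],"spin":0,"grip":0}]' >/dev/null; python3 tq.py;python3 -m handwheel '[{"offset":[0,0,0],"spin":0,"grip":0},{"offset":[0,0,0],"spin":0,"grip":0}]' >/dev/null; python3 tq.py; python3 -c "
from h import *
go(.478,-.166,.24,0)"
```

```text
tq [-0.891 -0.076  0.217] F [ 1.2 -3.9  6.4] yaw -4.8 q6 1.37 op 0.589 z 0.2481 t 7.05
tq [-0.91  -0.039  0.139] F [ 0.8 -3.6  6.6] yaw -4.8 q6 1.37 op 0.591 z 0.2481 t 7.17
tq [-0.902 -0.099  0.091] F [ 0.8 -3.9  6.5] yaw -4.8 q6 1.37 op 0.586 z 0.2481 t 7.42
offset [ 0.0112  0.1487 -0.1463] spin -4.8 | now g [ 0.4797 -0.0172  0.0934] yaw -4.8 t 7.42
```

Red is tight: the jar follows and the torque is +0.2 N·m. Lifting slowly, then moving across to the red bin's column.

```bash
python3 -m handwheel '[{"offset":[0,0,-0.008],"spin":0,"grip":0},{"offset":[0,0,-0.025],"spin":0,"grip":0},{"offset":[0,0,-0.055],"spin":0,"grip":0},{"offset":[0,0,-0.095],"spin":0,"grip":0},{"offset":[0,0,-0.13],"spin":0,"grip":0},{"offset":[0.001,0.01,-0.155],"spin":0,"grip":0},{"offset":[0.003,0.035,-0.16],"spin":0,"grip":0},{"offset":[0.006,0.075,-0.16],"spin":0,"grip":0},{"offset":[0.009,0.115,-0.16],"spin":0,"grip":0},{"offset":[0.011,0.14,-0.16],"spin":0,"grip":0},{"offset":[0.011,0.149,-0.16],"spin":0,"grip":0},{"offset":[0.011,0.149,-0.16],"spin":0,"grip":0}]'
python3 tq.py
python3 - <<'E'
from h import *
o,p=look('w','red',z=.12,save='w6.png')
s=cams.camera("scene"); cv2.imwrite("pics/s6.png",cv2.resize(s["color"][90:330,150:490,::-1],None,fx=2.3,fy=2.3))
for n in ["red_bin","yellow_bin","green_bin"]:
  print(n,[(atz(p,a["uv"],.064,o).round(4)[:2],round(a["confidence"],2)) for a in landmark_of(p,n)[:2]])
E
```

```text
time_s: 8.93
eef_pos: [0.4758, -0.1654, 0.406]
eef_rot: [-0.001, 0.999, -0.043, -0.001]
wrist_force: [-0.0, 1.0, -4.1]
opening: 0.59
tq [-0.001  0.016  0.002] F [-0.   1.  -4.1] yaw -5.0 q6 1.09 op 0.59 z 0.406 t 8.93
red 12276 [324.0, 283.6] [263, 218, 123, 128] -> [ 0.3951 -0.1584  0.12  ]
red 243 [316.0, 81.0] [277, 77, 79, 9] -> [ 0.5702 -0.1672  0.12  ]
red_bin [(array([ 0.6356, -0.1672]), 0.84)]
yellow_bin [(array([0.637 , 0.0786]), 0.78)]
green_bin []
```

View pics/w6.png

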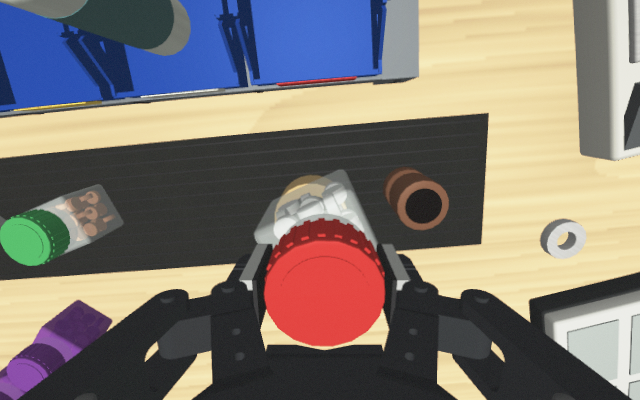

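View pics/s6.png

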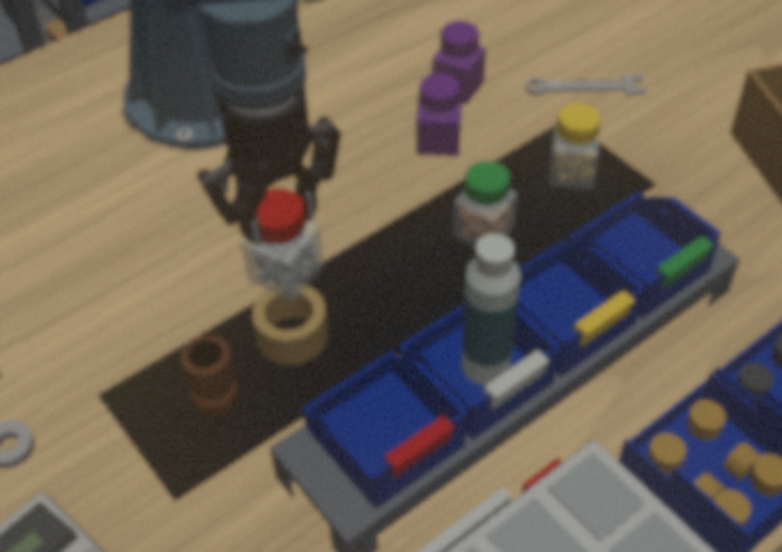

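The red jar hangs upright from the closed jaws at (324,284), and its column lines up with the red lip label at (316,81). The bins come out at x≈0.6355 and y≈-0.1665 (red), 0.078 (yellow) and 0.200 (green).

```bash
python3 -c "
from h import *
go(.6355,-.1665,.251);go(.6355,-.1665,.1575)"
```

```text
offset [ 0.1589 -0.0116  0.0009] spin None | now g [ 0.4762 -0.1646  0.2519] yaw -4.9 t 9.18
offset [ 0.1589 -0.0116  0.0944] spin None | now g [ 0.4762 -0.1646  0.2519] yaw -4.9 t 9.18
```

```bash
python3 -m handwheel '[{"offset":[0.012,-0.001,0],"spin":0,"grip":0},{"offset":[0.04,-0.003,0],"spin":0,"grip":0},{"offset":[0.08,-0.006,0],"spin":0,"grip":0},{"offset":[0.12,-0.009,0],"spin":0,"grip":0},{"offset":[0.147,-0.011,0],"spin":0,"grip":0},{"offset":[0.157,-0.0115,0],"spin":0,"grip":0},{"offset":[0.159,-0.0115,0],"spin":0,"grip":0},{"offset":[0.159,-0.0115,0],"spin":0,"grip":0},{"offset":[0.159,-0.0115,0.015],"spin":0,"grip":0},{"offset":[0.159,-0.0115,0.04],"spin":0,"grip":0},{"offset":[0.159,-0.0115,0.065],"spin":0,"grip":0},{"offset":[0.159,-0.0115,0.082],"spin":0,"grip":0},{"offset":[0.159,-0.0115,0.09],"spin":0,"grip":0},{"offset":[0.159,-0.0115,0.0925],"spin":0,"grip":0},{"offset":[0.159,-0.0115,0.0925],"spin":0,"grip":0}]'
python3 tq.py; python3 -c "
from h import *
go(.6355,-.1665,.1535)
s=cams.camera('scene'); cv2.imwrite('pics/s7.png',cv2.resize(s['color'][90:330,150:490,::-1],None,fx=2.3,fy=2.3))"
```

```text
time_s: 11.05
eef_pos: [0.6358, -0.1681, 0.315]
eef_rot: [0.0, 0.999, -0.043, 0.001]
wrist_force: [0.3, -0.2, -4.7]
opening: 0.59
tq [ 0.048 -0.032 -0.003] F [ 0.3 -0.2 -4.7] yaw -4.9 q6 1.22 op 0.59 z 0.315 t 11.05
offset [-0.0007 -0.0016  0.0068] spin None | now g [ 0.636  -0.1682  0.1603] yaw -4.9 t 11.05
```

View pics/s7.png

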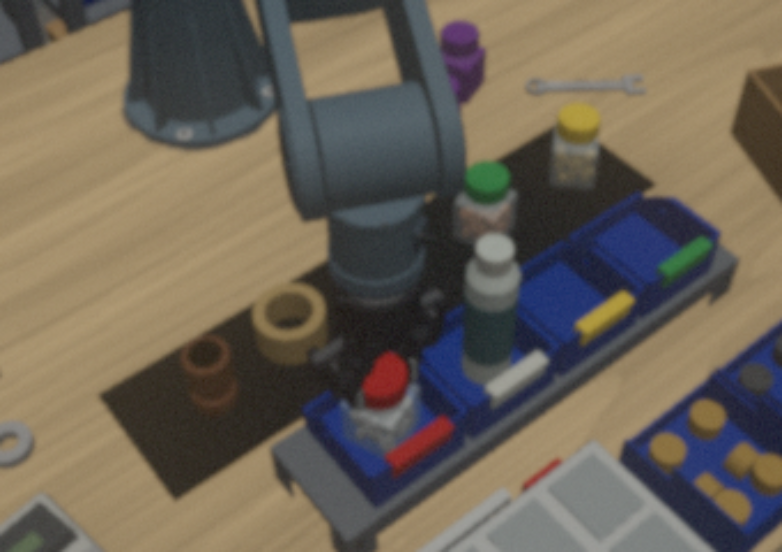

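```bash
python3 -m handwheel '[{"offset":[0,-0.001,0.002],"spin":0,"grip":0},{"offset":[0,-0.0015,0.004],"spin":0,"grip":0},{"offset":[0,-0.0015,0.005],"spin":0,"grip":0},{"offset":[0,-0.0015,0.006],"spin":0,"grip":0},{"offset":[0,-0.0015,0.006],"spin":0,"grip":0}]'; python3 tq.py;  python3 -m handwheel '[{"offset":[0,0,0.0005],"spin":0,"grip":0},{"offset":[0,0,0.001],"spin":0,"grip":0},{"offset":[0,0,0.001],"spin":0,"grip":0}]'; python3 tq.py
```

```text
time_s: 11.72
eef_pos: [0.6358, -0.1664, 0.3085]
eef_rot: [0.0, 0.999, -0.043, 0.0]
wrist_force: [0.7, 0.4, -2.3]
opening: 0.594
tq [0.11  0.065 0.004] F [ 0.7  0.4 -2.3] yaw -4.9 q6 1.22 op 0.594 z 0.3085 t 11.72
time_s: 12.1
eef_pos: [0.6359, -0.1663, 0.3084]
eef_rot: [0.0, 0.999, -0.043, 0.001]
wrist_force: [-2.1, 2.0, 5.0]
opening: 0.593
tq [0.461 0.413 0.001] F [-2.1  2.   5. ] yaw -4.9 q6 1.22 op 0.593 z 0.3084 t 12.1
```

```bash
python3 -m handwheel '[{"offset":[0,0,-0.0005],"spin":0,"grip":0.8},{"offset":[0,0,-0.0005],"spin":0,"grip":0.8},{"offset":[0,0,-0.0005],"spin":0,"grip":0.8},{"offset":[0,0,-0.0005],"spin":0,"grip":0.8},{"offset":[0,0,-0.01],"spin":0,"grip":0.8},{"offset":[0,0,-0.03],"spin":0,"grip":0.8},{"offset":[0,0,-0.08],"spin":0,"grip":0.8},{"offset":[0,0,-0.11],"spin":0,"grip":0.8}]'; python3 tq.py; python3 -c "
from h import *
look('w','green',save='w8.png')
s=cams.camera('scene'); cv2.imwrite('pics/s8.png',cv2.resize(s['color'][90:330,150:490,::-1],None,fx=2.3,fy=2.3))
go(.53,-.02,.25,10);go(.452,.132,.23,50)"
```

```text
time_s: 13.1
eef_pos: [0.6361, -0.1666, 0.4221]
eef_rot: [0.001, 0.999, -0.043, 0.002]
wrist_force: [0.9, -0.3, 0.1]
opening: 0.8
tq [-0.041 -0.002 -0.03 ] F [ 0.9 -0.3  0.1] yaw -4.9 q6 1.22 op 0.8 z 0.4221 t 13.1
offset [-0.1206 -0.1377  0.018 ] spin -14.9 | now g [ 0.6382 -0.1674  0.2697] yaw -4.9 t 13.2
offset [-0.2116 -0.2824  0.0366] spin -54.9 | now g [ 0.6382 -0.1674  0.2697] yaw -4.9 t 13.2
```

View pics/s8.png

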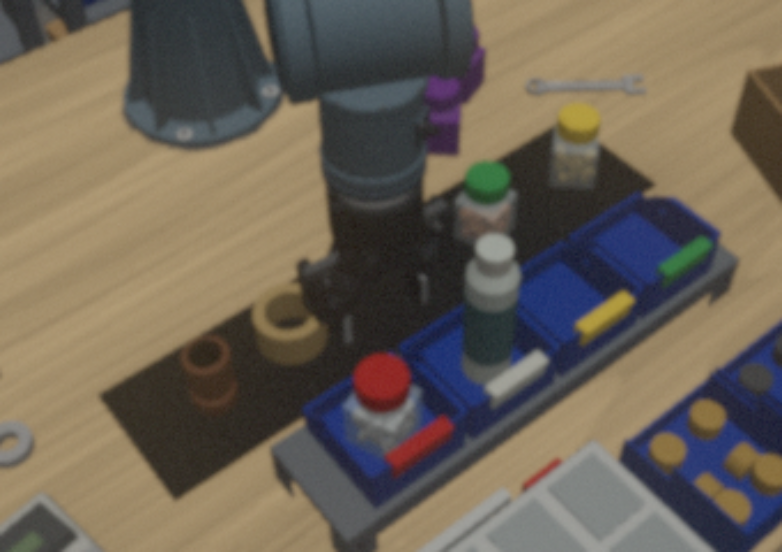

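View pics/w8.png

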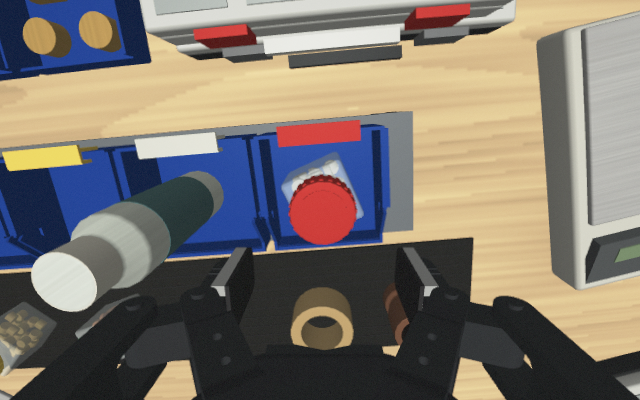

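Red is released in its bin at crop (383,395) and stands upright. I back out past the can, then go to green at top-view (282,203).

```bash
python3 -m handwheel '[{"offset":[-0.05,0.004,-0.005],"spin":0,"grip":0.8},{"offset":[-0.11,0.008,-0.005],"spin":0,"grip":0.8},{"offset":[-0.16,0.012,0],"spin":0,"grip":0.9},{"offset":[-0.19,-0.03,0.01],"spin":-10,"grip":1},{"offset":[-0.205,-0.09,0.036],"spin":-20,"grip":1},{"offset":[-0.2115,-0.15,0.036],"spin":-30,"grip":1},{"offset":[-0.2115,-0.21,0.036],"spin":-40,"grip":1},{"offset":[-0.2115,-0.265,0.036],"spin":-50,"grip":1},{"offset":[-0.2115,-0.282,0.036],"spin":-55,"grip":1},{"offset":[-0.2115,-0.282,0.036],"spin":-55,"grip":1},{"offset":[-0.2115,-0.282,0.036],"spin":-55,"grip":1},{"offset":[-0.2115,-0.282,0.036],"spin":-55,"grip":1}]'; python3 -c "
from h import *
look('w','green',save='w9.png');go(.452,.132,.092)"
```

```text
time_s: 14.7
eef_pos: [0.4494, 0.1317, 0.3812]
eef_rot: [0.0, 0.907, 0.422, -0.0]
wrist_force: [-0.5, 0.4, 0.3]
opening: 0.998
green 3211 [327.8, 197.4] [296, 164, 65, 66] -> [0.4547 0.1319 0.104 ]
green 813 [391.9, 33.2] [363, 0, 57, 69] -> [0.5683 0.196  0.104 ]
offset [0.0019 0.0018 0.1345] spin None | now g [0.4494 0.1317 0.2265] yaw 49.9 t 14.75
```

View pics/w9.png

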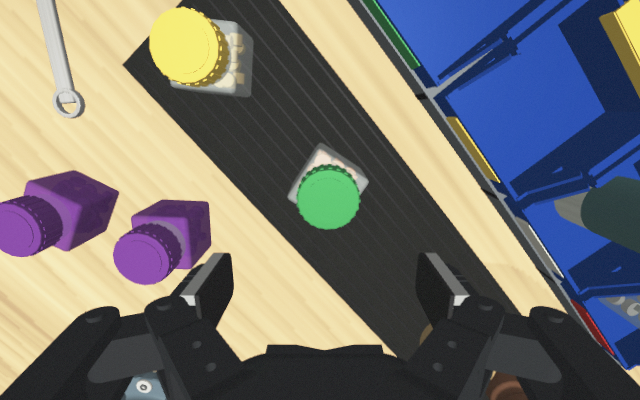

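Green is at (328,197) on the mat with copper washers. The purple pair at (28,230) and (148,250) are the look-alikes off the mat. Here is the enlarged crop before I reach for it.

```bash
python3 -c "
from h import *
a=cv2.imread('pics/w9.png')[130:260,250:410]; cv2.imwrite('pics/w9c.png',cv2.resize(a,None,fx=4,fy=4))
go(.4538,.132,.092)"
```

```text
offset [0.0031 0.0032 0.1345] spin None | now g [0.4494 0.1317 0.2265] yaw 49.9 t 14.75
```

View pics/w9c.png

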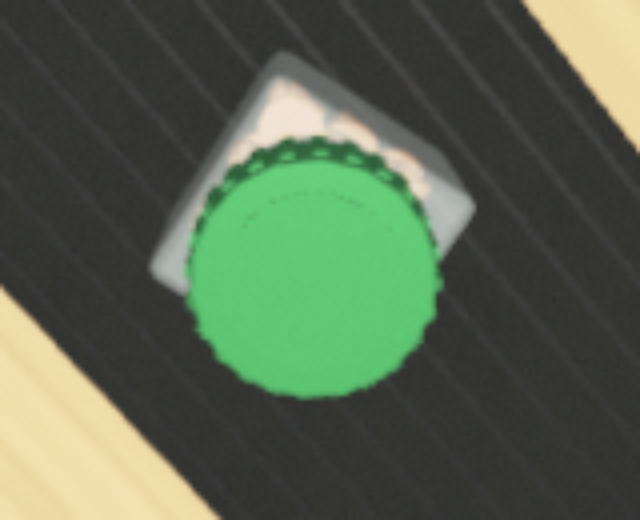

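```bash
python3 -m handwheel '[{"offset":[0.003,0.003,0.05],"spin":0,"grip":1},{"offset":[0.003,0.003,0.09],"spin":0,"grip":1},{"offset":[0.003,0.003,0.09],"spin":0,"grip":1}]'; python3 -c "
from h import *
look('w','green');go(.4538,.132,.092)"
```

```text
time_s: 15.12
eef_pos: [0.4521, 0.1324, 0.2885]
eef_rot: [-0.001, 0.906, 0.422, -0.003]
wrist_force: [0.5, 0.2, 0.2]
opening: 1.006
green 7466 [328.4, 241.8] [280, 191, 98, 100] -> [0.4559 0.1335 0.104 ]
green 1207 [449.5, 22.5] [422, 0, 53, 50] -> [0.5642 0.1796 0.104 ]
offset [0.0003 0.0012 0.044 ] spin None | now g [0.4528 0.1325 0.136 ] yaw 50.0 t 15.18
```

```bash
python3 -m handwheel '[{"offset":[0.001,0.002,0.03],"spin":0,"grip":1},{"offset":[0.001,0.002,0.043],"spin":0,"grip":1},{"offset":[0.001,0.002,0.043],"spin":0,"grip":1},{"offset":[0.001,0.002,0.043],"spin":0,"grip":0},{"offset":[0.001,0.002,0.043],"spin":0,"grip":0},{"offset":[0.001,0.002,0.043],"spin":0,"grip":0},{"offset":[0.001,0.002,0.043],"spin":0,"grip":0},{"offset":[0.001,0.002,0.043],"spin":0,"grip":0},{"offset":[0.001,0.002,0.043],"spin":0,"grip":0}]'; python3 tq.py; python3 -c "
from h import *
look('w','green',save='w10.png')"
 python3 -m handwheel '[{"offset":[0,0,0],"spin":4,"grip":0},{"offset":[0,0,0],"spin":8,"grip":0}]' >/dev/null; python3 tq.py; python3 -m handwheel '[{"offset":[0,0,0],"spin":4,"grip":0},{"offset":[0,0,0],"spin":8,"grip":0}]' >/dev/null; python3 tq.py
python3 -c "
from h import *
look('w','green',save='w11.png')"
```

```text
time_s: 16.3
eef_pos: [0.456, 0.133, 0.2495]
eef_rot: [0.0, 0.906, 0.423, 0.001]
wrist_force: [-3.5, 1.8, 6.8]
opening: 0.591
tq [0.2   0.353 0.051] F [-3.5  1.8  6.8] yaw 50.1 q6 0.73 op 0.591 z 0.2495 t 16.3
green 12104 [323.8, 284.9] [264, 220, 121, 128] -> [0.4578 0.1338 0.104 ]
green 1481 [481.5, 18.8] [452, 0, 57, 45] -> [0.5616 0.1761 0.104 ]
tq [-0.15   0.076 -0.015] F [-1.1 -1.1  3.7] yaw 41.9 q6 0.87 op 0.588 z 0.2494 t 16.6
tq [-0.505 -0.089  0.056] F [ 0.2 -0.7  3.3] yaw 34.0 q6 1.01 op 0.592 z 0.2493 t 16.85
green 12074 [323.9, 284.8] [264, 220, 121, 127] -> [0.4587 0.1329 0.104 ]
green 32 [412.4, 1.4] [407, 0, 11, 5] -> [0.5609 0.1669 0.104 ]
```

```bash
python3 -c "
import cv2,numpy as np
cv2.imwrite('pics/cmp.png',np.hstack([cv2.imread('pics/w10.png')[130:,180:480],cv2.imread('pics/w11.png')[130:,180:480]]))"
```

```text
(no output)
```

View pics/cmp.png

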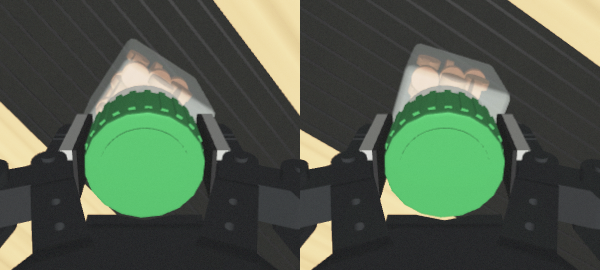

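After 16° of twist the jar has turned in the view, so it stayed put on the mat and the cap is loose so far. Continuing.

```bash
for k in 1; do python3 -m handwheel '[{"offset":[0,0,0],"spin":5,"grip":0},{"offset":[0,0,0],"spin":10,"grip":0}]' >/dev/null; python3 tq.py; done; python3 -m handwheel '[{"offset":[0,0,0],"spin":5,"grip":0},{"offset":[0,0,0],"spin":10,"grip":0}]' >/dev/null; python3 tq.py;python3 -m handwheel '[{"offset":[0,0,0],"spin":4,"grip":0},{"offset":[0,0,0],"spin":8,"grip":0}]' >/dev/null; python3 tq.py
python3 -c "
from h import *
look('w','green',save='w12.png')"
python3 -m handwheel '[{"offset":[0,0,0],"spin":4,"grip":0},{"offset":[0,0,0],"spin":8,"grip":0}]' >/dev/null; python3 tq.py
python3 -c "
from h import *
look('w','green',save='w13.png')
import cv2,numpy as np
cv2.imwrite('pics/cmp2.png',np.hstack([cv2.imread('pics/w12.png')[130:,180:480],cv2.imread('pics/w13.png')[130:,180:480]]))"
```

```text
tq [-0.77  -0.543  0.196] F [ 2.4 -2.4  0.9] yaw 24.0 q6 1.18 op 0.591 z 0.2494 t 17.15
tq [-0.832 -0.527  0.157] F [ 2.9 -2.8  0.9] yaw 14.0 q6 1.36 op 0.594 z 0.2494 t 17.4
tq [-0.953 -0.443  0.141] F [ 2.4 -2.6  2. ] yaw 6.0 q6 1.5 op 0.594 z 0.2494 t 17.65
green 12063 [323.9, 284.6] [264, 220, 121, 127] -> [0.4599 0.1316 0.104 ]
tq [-1.286 -0.338  0.215] F [ 2.5 -4.9  3.8] yaw -1.9 q6 1.64 op 0.596 z 0.2494 t 17.95
green 12057 [323.8, 284.6] [264, 220, 121, 127] -> [0.4598 0.1312 0.104 ]
green 1587 [141.0, 4.2] [56, 0, 184, 13] -> [0.5651 0.1882 0.104 ]
```

View pics/cmp2.png

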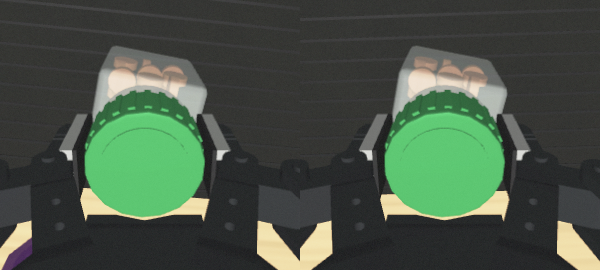

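Green now turns with its jar at +0.2 N·m, so it is tight. A settling tug, then I lift.

```bash
python3 -m handwheel '[{"offset":[0,0,0],"spin":1.5,"grip":0},{"offset":[0,0,0],"spin":1.5,"grip":0},{"offset":[0,0,0],"spin":1.5,"grip":0}]' >/dev/null; python3 tq.py; python3 -c "
from h import *
go(.456,.2005,.255);go(.636,.2005,.255)"
```

```text
tq [-1.329 -0.377  0.197] F [ 2.6 -3.7  3.9] yaw -3.3 q6 1.66 op 0.595 z 0.2494 t 18.38
offset [-0.0047 -0.0682 -0.1604] spin None | now g [0.4573 0.132  0.0947] yaw -3.3 t 18.38
offset [ 0.175  -0.0786 -0.1598] spin None | now g [0.4573 0.132  0.0947] yaw -3.3 t 18.38
```

```bash
python3 -m handwheel '[{"offset":[0,0,-0.008],"spin":0,"grip":0},{"offset":[0,0,-0.025],"spin":0,"grip":0},{"offset":[0,0,-0.055],"spin":0,"grip":0},{"offset":[0,0,-0.095],"spin":0,"grip":0},{"offset":[0,0,-0.13],"spin":0,"grip":0},{"offset":[0,-0.01,-0.152],"spin":0,"grip":0},{"offset":[0,-0.035,-0.16],"spin":0,"grip":0},{"offset":[0.01,-0.06,-0.16],"spin":0,"grip":0},{"offset":[0.04,-0.072,-0.16],"spin":0,"grip":0},{"offset":[0.08,-0.075,-0.16],"spin":0,"grip":0},{"offset":[0.12,-0.077,-0.16],"spin":0,"grip":0},{"offset":[0.155,-0.0785,-0.16],"spin":0,"grip":0},{"offset":[0.172,-0.0785,-0.16],"spin":0,"grip":0},{"offset":[0.175,-0.0785,-0.16],"spin":0,"grip":0},{"offset":[0.175,-0.0785,-0.16],"spin":0,"grip":0},{"offset":[0.175,-0.0785,-0.16],"spin":0,"grip":0}]'
python3 tq.py; python3 -c "
from h import *
go(.6355,.2005,.1575);look('w',save='w14.png')
s=cams.camera('scene'); cv2.imwrite('pics/s14.png',cv2.resize(s['color'][90:330,150:490,::-1],None,fx=2.3,fy=2.3))"
```

```text
time_s: 20.38
eef_pos: [0.6342, 0.2008, 0.4081]
eef_rot: [-0.0, 1.0, -0.03, -0.001]
wrist_force: [0.0, -0.1, -3.3]
opening: 0.585
tq [ 0.022 -0.045 -0.011] F [ 0.  -0.1 -3.3] yaw -3.4 q6 1.76 op 0.585 z 0.4081 t 20.38
offset [0.0015 0.0002 0.0959] spin None | now g [0.6341 0.2008 0.2534] yaw -3.4 t 20.38
```

View pics/w14.png

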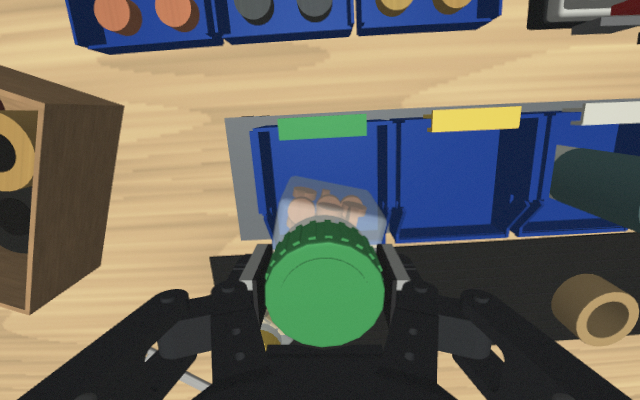

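View pics/s14.png

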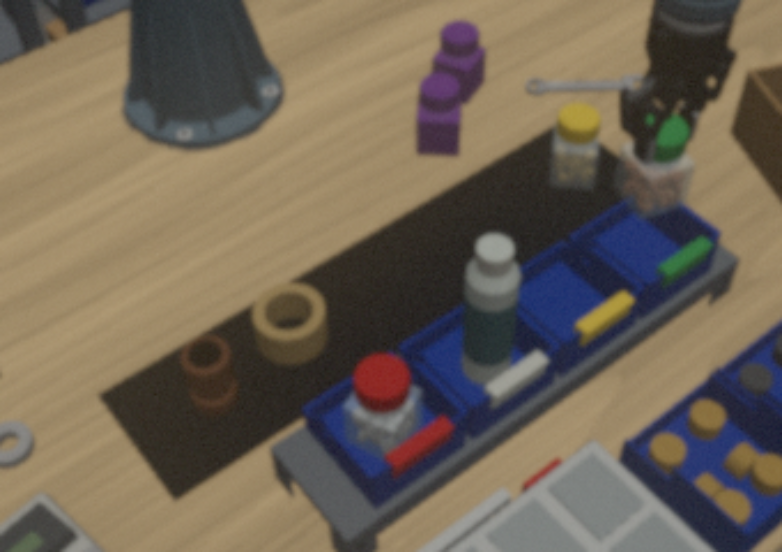

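The green jar hangs centred over the green bin, with its label at (322,127) and the cap at (324,290). Lowering.

```bash
python3 -m handwheel '[{"offset":[0.001,0,0.015],"spin":0,"grip":0},{"offset":[0.001,0,0.04],"spin":0,"grip":0},{"offset":[0.001,0,0.065],"spin":0,"grip":0},{"offset":[0.001,0,0.082],"spin":0,"grip":0},{"offset":[0.001,0,0.09],"spin":0,"grip":0},{"offset":[0.001,0,0.093],"spin":0,"grip":0},{"offset":[0.001,0,0.095],"spin":0,"grip":0},{"offset":[0.001,0,0.0965],"spin":0,"grip":0},{"offset":[0.001,0,0.0975],"spin":0,"grip":0},{"offset":[0.001,0,0.0975],"spin":0,"grip":0}]'; python3 tq.py
```

```text
time_s: 21.72
eef_pos: [0.6361, 0.2004, 0.3109]
eef_rot: [-0.0, 1.0, -0.03, 0.0]
wrist_force: [0.3, 0.8, -3.6]
opening: 0.586
tq [-0.022 -0.041 -0.033] F [ 0.3  0.8 -3.6] yaw -3.4 q6 1.76 op 0.586 z 0.3109 t 21.73
```

```bash
python3 -m handwheel '[{"offset":[0,0,0.0005],"spin":0,"grip":0},{"offset":[0,0,0.001],"spin":0,"grip":0},{"offset":[0,0,0.001],"spin":0,"grip":0}]' >/dev/null; python3 tq.py; python3 -m handwheel '[{"offset":[0,0,0.0005],"spin":0,"grip":0},{"offset":[0,0,0.001],"spin":0,"grip":0},{"offset":[0,0,0.001],"spin":0,"grip":0}]' >/dev/null; python3 tq.py
```

```text
tq [-0.033  0.037  0.011] F [-0.7  0.8 -4.3] yaw -3.4 q6 1.76 op 0.591 z 0.3097 t 22.1
tq [ 0.039  0.266 -0.05 ] F [-2.   1.6  2.2] yaw -3.4 q6 1.76 op 0.586 z 0.3096 t 22.48
```

```bash
python3 -m handwheel '[{"offset":[0,0,-0.0005],"spin":0,"grip":0.8},{"offset":[0,0,-0.0005],"spin":0,"grip":0.8},{"offset":[0,0,-0.0005],"spin":0,"grip":0.8},{"offset":[0,0,-0.0005],"spin":0,"grip":0.8},{"offset":[0,0,-0.01],"spin":0,"grip":0.8},{"offset":[0,0,-0.03],"spin":0,"grip":0.8},{"offset":[0,0,-0.07],"spin":0,"grip":0.8},{"offset":[0,0,-0.08],"spin":0,"grip":0.8},{"offset":[0,0,-0.08],"spin":0,"grip":0.8}]'; python3 -c "
from h import *
look('w',save='w15.png');go(.446,.289,.23,55)"
```

```text
time_s: 23.6
eef_pos: [0.6363, 0.2005, 0.3905]
eef_rot: [-0.0, 1.0, -0.03, 0.001]
wrist_force: [0.3, 0.2, -0.2]
opening: 0.798
offset [-0.1949 -0.0771  0.004 ] spin -58.4 | now g [0.6359 0.2004 0.234 ] yaw -3.4 t 23.65
```

View pics/w15.png

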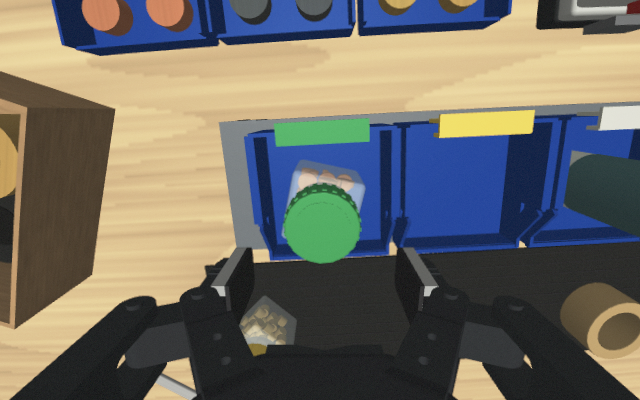

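Green stands upright in its bin at (323,222). On to yellow.

```bash
python3 -m handwheel '[{"offset":[-0.05,-0.02,0],"spin":-5,"grip":0.9},{"offset":[-0.1,-0.04,0],"spin":-15,"grip":1},{"offset":[-0.15,-0.06,0],"spin":-25,"grip":1},{"offset":[-0.19,-0.077,0.004],"spin":-35,"grip":1},{"offset":[-0.195,-0.077,0.004],"spin":-45,"grip":1},{"offset":[-0.195,-0.077,0.004],"spin":-55,"grip":1},{"offset":[-0.195,-0.077,0.004],"spin":-58.4,"grip":1},{"offset":[-0.195,-0.077,0.004],"spin":-58.4,"grip":1},{"offset":[-0.195,-0.077,0.004],"spin":-58.4,"grip":1}]'; python3 -c "
from h import *
look('w','yellow',save='w16.png');go(.446,.289,.13)"
```

```text
time_s: 24.78
eef_pos: [0.4459, 0.2889, 0.3838]
eef_rot: [-0.0, 0.888, 0.461, -0.001]
wrist_force: [0.1, -0.1, 0.5]
opening: 1.001
yellow 3170 [325.7, 197.1] [294, 165, 64, 64] -> [0.4491 0.29   0.104 ]
yellow 475 [545.9, 283.5] [527, 255, 39, 58] -> [0.5671 0.1071 0.104 ]
offset [0.0004 0.0001 0.0993] spin None | now g [0.4458 0.2888 0.2293] yaw 54.9 t 24.82
```

View pics/w16.png

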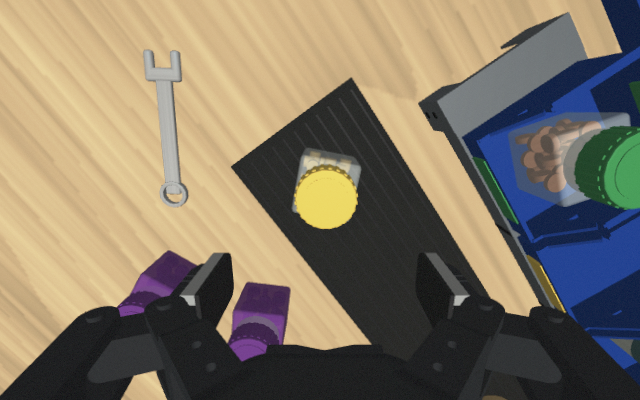

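Yellow cap is at (326,197), alone on this end of the mat with brass bushes; the purple pair at (160,285) and (262,315) are off it. Descending.

```bash
python3 -m handwheel '[{"offset":[0.002,0.0015,0.05],"spin":0,"grip":1},{"offset":[0.002,0.0015,0.1],"spin":0,"grip":1},{"offset":[0.002,0.0015,0.125],"spin":0,"grip":1},{"offset":[0.002,0.0015,0.1365],"spin":0,"grip":1},{"offset":[0.002,0.0015,0.1365],"spin":0,"grip":1},{"offset":[0.002,0.0015,0.1365],"spin":0,"grip":0},{"offset":[0.002,0.0015,0.1365],"spin":0,"grip":0},{"offset":[0.002,0.0015,0.1365],"spin":0,"grip":0},{"offset":[0.002,0.0015,0.1365],"spin":0,"grip":0},{"offset":[0.002,0.0015,0.1365],"spin":0,"grip":0},{"offset":[0.002,0.0015,0.1365],"spin":0,"grip":0}]' >/dev/null; python3 tq.py; python3 -c "
from h import *
look('w','yellow',save='w17.png')"
 python3 -m handwheel '[{"offset":[0,0,0],"spin":4,"grip":0},{"offset":[0,0,0],"spin":8,"grip":0}]' >/dev/null; python3 tq.py; python3 -m handwheel '[{"offset":[0,0,0],"spin":4,"grip":0},{"offset":[0,0,0],"spin":8,"grip":0}]' >/dev/null; python3 tq.py
python3 -c "
from h import *
look('w','yellow',save='w18.png')
import cv2,numpy as np
cv2.imwrite('pics/cmp3.png',np.hstack([cv2.imread('pics/w17.png')[130:,180:480],cv2.imread('pics/w18.png')[130:,180:480]]))"
```

```text
tq [ 0.024  0.223 -0.008] F [-2.5  0.9  5.5] yaw 55.0 q6 0.96 op 0.593 z 0.2498 t 26.2
yellow 12102 [324.0, 281.4] [264, 217, 121, 127] -> [0.4516 0.2923 0.104 ]
tq [-0.193  0.079  0.016] F [-1.1 -0.3  4.2] yaw 46.8 q6 1.1 op 0.59 z 0.2498 t 26.5
tq [-0.448 -0.141  0.021] F [ 0.2 -0.2  3.9] yaw 38.8 q6 1.24 op 0.589 z 0.2498 t 26.75
yellow 12088 [324.1, 281.3] [264, 217, 121, 127] -> [0.4527 0.2913 0.104 ]
```

View pics/cmp3.png

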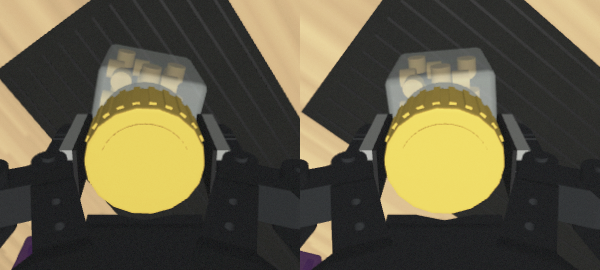

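The jar stays put and the torque is about 0.02 N·m, so yellow is loose too. Continuing to the stop.

```bash
for k in 1; do python3 -m handwheel '[{"offset":[0,0,0],"spin":5,"grip":0},{"offset":[0,0,0],"spin":10,"grip":0}]' >/dev/null; python3 tq.py; done; python3 -m handwheel '[{"offset":[0,0,0],"spin":5,"grip":0},{"offset":[0,0,0],"spin":10,"grip":0}]' >/dev/null; python3 tq.py;python3 -m handwheel '[{"offset":[0,0,0],"spin":5,"grip":0},{"offset":[0,0,0],"spin":10,"grip":0}]' >/dev/null; python3 tq.py
python3 -c "
from h import *
look('w','yellow',save='w19.png')"
python3 -m handwheel '[{"offset":[0,0,0],"spin":4,"grip":0},{"offset":[0,0,0],"spin":8,"grip":0}]' >/dev/null; python3 tq.py
python3 -c "
from h import *
look('w','yellow',save='w20.png')
import cv2,numpy as np
cv2.imwrite('pics/cmp4.png',np.hstack([cv2.imread('pics/w19.png')[130:,180:480],cv2.imread('pics/w20.png')[130:,180:480]]))"
```

```text
tq [-0.897 -0.161  0.001] F [ 0.1 -3.   5.2] yaw 28.9 q6 1.42 op 0.591 z 0.2497 t 27.05
tq [-0.835 -0.55   0.123] F [ 2.7 -2.6  3.7] yaw 18.9 q6 1.59 op 0.589 z 0.2497 t 27.3
tq [-1.002 -0.468  0.161] F [ 2.1 -3.5  2.7] yaw 8.9 q6 1.77 op 0.589 z 0.2497 t 27.55
yellow 12063 [324.0, 281.1] [264, 217, 121, 126] -> [0.4541 0.2893 0.104 ]
tq [-1.2   -0.299  0.156] F [ 1.4 -4.2  5.2] yaw 1.0 q6 1.91 op 0.594 z 0.2497 t 27.85
yellow 12057 [324.0, 281.1] [264, 217, 121, 126] -> [0.454  0.2888 0.104 ]
```

View pics/cmp4.png

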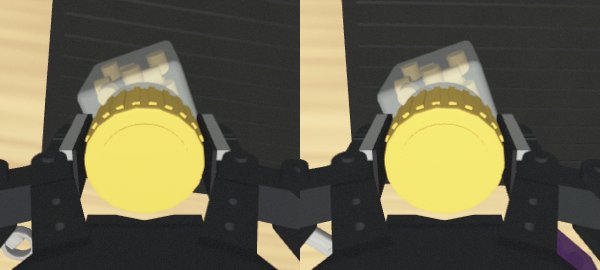

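Yellow now turns with its jar at +0.16 N·m, so it is tight. Settling tug, then lift.

```bash
python3 -m handwheel '[{"offset":[0,0,0],"spin":1.5,"grip":0},{"offset":[0,0,0],"spin":1.5,"grip":0},{"offset":[0,0,0],"spin":1.5,"grip":0}]' >/dev/null; python3 tq.py; python3 -c "
from h import *
go(.46,.081,.255);go(.636,.081,.255)"
```

```text
tq [-1.162 -0.255  0.081] F [ 2.  -4.8  5.1] yaw -0.4 q6 1.93 op 0.586 z 0.2497 t 28.27
offset [ 0.0119  0.2084 -0.1599] spin None | now g [0.45   0.2893 0.095 ] yaw -0.4 t 28.27
offset [ 0.1879  0.2072 -0.1593] spin None | now g [0.45   0.2893 0.095 ] yaw -0.4 t 28.27
```

```bash
python3 -m handwheel '[{"offset":[0,0,-0.008],"spin":0,"grip":0},{"offset":[0,0,-0.025],"spin":0,"grip":0},{"offset":[0,0,-0.055],"spin":0,"grip":0},{"offset":[0,0,-0.095],"spin":0,"grip":0},{"offset":[0,0,-0.13],"spin":0,"grip":0},{"offset":[0,0.01,-0.152],"spin":0,"grip":0},{"offset":[0,0.035,-0.16],"spin":0,"grip":0},{"offset":[0.005,0.075,-0.16],"spin":0,"grip":0},{"offset":[0.01,0.12,-0.16],"spin":0,"grip":0},{"offset":[0.015,0.165,-0.16],"spin":0,"grip":0},{"offset":[0.025,0.195,-0.16],"spin":0,"grip":0},{"offset":[0.05,0.207,-0.16],"spin":0,"grip":0},{"offset":[0.09,0.207,-0.16],"spin":0,"grip":0},{"offset":[0.13,0.207,-0.16],"spin":0,"grip":0},{"offset":[0.165,0.207,-0.16],"spin":0,"grip":0},{"offset":[0.183,0.207,-0.16],"spin":0,"grip":0},{"offset":[0.188,0.207,-0.16],"spin":0,"grip":0},{"offset":[0.188,0.207,-0.16],"spin":0,"grip":0},{"offset":[0.188,0.207,-0.16],"spin":0,"grip":0}]'
python3 tq.py; python3 -c "
from h import *
go(.6355,.08,.155);look('w',save='w21.png')
s=cams.camera('scene'); cv2.imwrite('pics/s21.png',cv2.resize(s['color'][90:330,150:490,::-1],None,fx=2.3,fy=2.3))"
```

```text
time_s: 30.65
eef_pos: [0.6337, 0.0812, 0.4084]
eef_rot: [-0.0, 1.0, -0.005, -0.0]
wrist_force: [0.4, -1.1, -3.7]
opening: 0.591
tq [ 0.021 -0.012  0.025] F [ 0.4 -1.1 -3.7] yaw -0.5 q6 1.52 op 0.591 z 0.4084 t 30.65
offset [0.0019 0.0012 0.0987] spin None | now g [0.6337 0.0812 0.2537] yaw -0.5 t 30.65
```

View pics/w21.png

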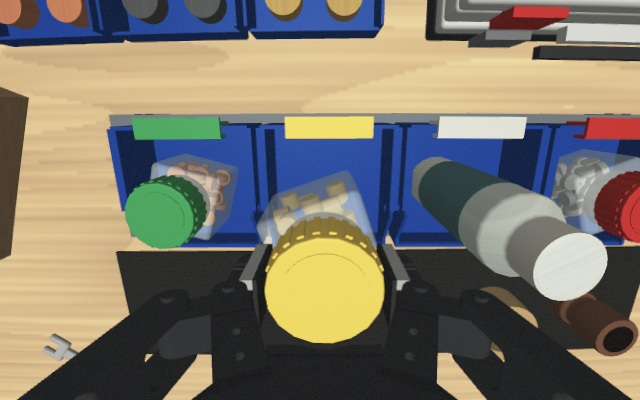

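View pics/s21.png

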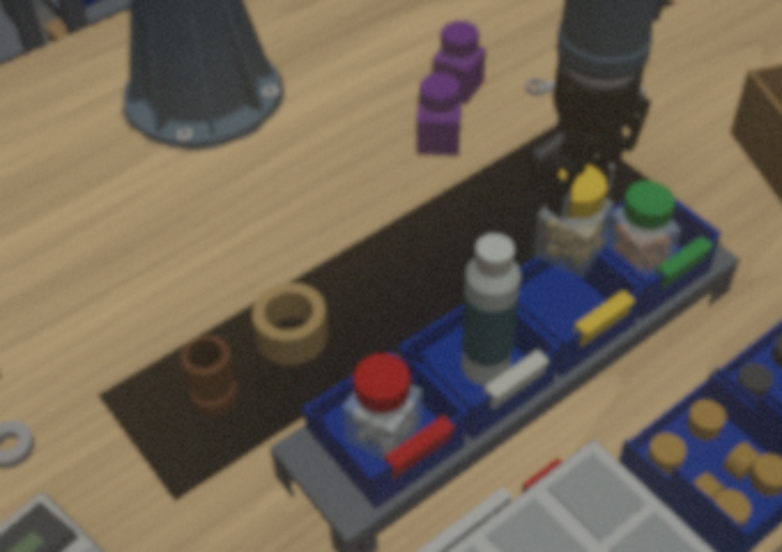

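The yellow jar hangs centred over the yellow bin, with its label at (329,127). The can and the green jar are both clear of the gripper. Lowering.

```bash
python3 -m handwheel '[{"offset":[0.0015,0,0.015],"spin":0,"grip":0},{"offset":[0.0015,0,0.04],"spin":0,"grip":0},{"offset":[0.0015,0,0.065],"spin":0,"grip":0},{"offset":[0.0015,0,0.082],"spin":0,"grip":0},{"offset":[0.0015,0,0.09],"spin":0,"grip":0},{"offset":[0.0015,0,0.093],"spin":0,"grip":0},{"offset":[0.0015,0,0.095],"spin":0,"grip":0},{"offset":[0.0015,0,0.0965],"spin":0,"grip":0},{"offset":[0.0015,0,0.0975],"spin":0,"grip":0},{"offset":[0.0015,0,0.0975],"spin":0,"grip":0}]'>/dev/null; python3 tq.py
python3 -m handwheel '[{"offset":[0,0,0.0005],"spin":0,"grip":0},{"offset":[0,0,0.001],"spin":0,"grip":0},{"offset":[0,0,0.001],"spin":0,"grip":0}]' >/dev/null; python3 tq.py
```

```text
tq [-0.043 -0.047 -0.031] F [-0.5  0.5 -3.7] yaw -0.5 q6 1.52 op 0.587 z 0.3109 t 32.0
tq [0.058 0.054 0.008] F [-0.   0.5 -2.3] yaw -0.5 q6 1.52 op 0.587 z 0.3101 t 32.38
```

```bash
python3 -m handwheel '[{"offset":[0,0,0.0005],"spin":0,"grip":0},{"offset":[0,0,0.0008],"spin":0,"grip":0},{"offset":[0,0,0.0008],"spin":0,"grip":0}]' >/dev/null; python3 tq.py
```

```text
tq [0.105 0.429 0.019] F [-1.8  2.   5. ] yaw -0.5 q6 1.52 op 0.589 z 0.3099 t 32.75
```

Seated. I release with a small opening, rise straight up, then retreat.

```bash
python3 -m handwheel '[{"offset":[0,0,-0.0005],"spin":0,"grip":0.78},{"offset":[0,0,-0.0005],"spin":0,"grip":0.78},{"offset":[0,0,-0.0005],"spin":0,"grip":0.78},{"offset":[0,0,-0.0005],"spin":0,"grip":0.78},{"offset":[0,0,-0.01],"spin":0,"grip":0.78},{"offset":[0,0,-0.03],"spin":0,"grip":0.78},{"offset":[0,0,-0.07],"spin":0,"grip":0.78},{"offset":[0,0,-0.12],"spin":0,"grip":0.78},{"offset":[-0.03,0,-0.15],"spin":0,"grip":0.78},{"offset":[-0.08,0,-0.15],"spin":0,"grip":0.78},{"offset":[-0.13,0,-0.15],"spin":0,"grip":0.78},{"offset":[-0.17,0,-0.15],"spin":0,"grip":0.78},{"offset":[-0.18,0,-0.15],"spin":0,"grip":0.78},{"offset":[-0.18,0,-0.15],"spin":0,"grip":0.78}]'
python3 - <<'E'
from h import *
o,p=look('w',save='w22.png')
s=cams.camera('scene'); cv2.imwrite('pics/s22.png',cv2.resize(s['color'][60:330,130:490,::-1],None,fx=2.2,fy=2.2))
t=cams.camera('top'); cv2.imwrite('pics/t22.png',cv2.resize(t['color'][100:300,160:480,::-1],None,fx=2.4,fy=2.4))
for c in HS:
  print(c,[(a,atz(p,ce,.164,o).round(4)[:2]) for a,ce,b in seg(p,c)[:2]], [(a,atz(s,ce,.16).round(4)[:2]) for a,ce,b in seg(s,c)[:2]])
E
```

```text
time_s: 34.5
eef_pos: [0.456, 0.0827, 0.4605]
eef_rot: [0.0, 1.0, -0.005, 0.002]
wrist_force: [0.2, 0.5, -0.2]
opening: 0.784
red [(673, array([ 0.6079, -0.1463])), (259, array([ 0.5628, -0.1033]))] [(498, array([ 0.6354, -0.1685])), (303, array([ 0.7116, -0.1845]))]
yellow [(491, array([0.6072, 0.0819])), (197, array([0.5638, 0.0783]))] [(407, array([0.6357, 0.0769])), (235, array([0.7125, 0.049 ]))]
green [(772, array([0.6079, 0.1942])), (248, array([0.5642, 0.1711]))] [(338, array([0.6345, 0.1964])), (194, array([0.7121, 0.1676]))]
```

View pics/w22.png

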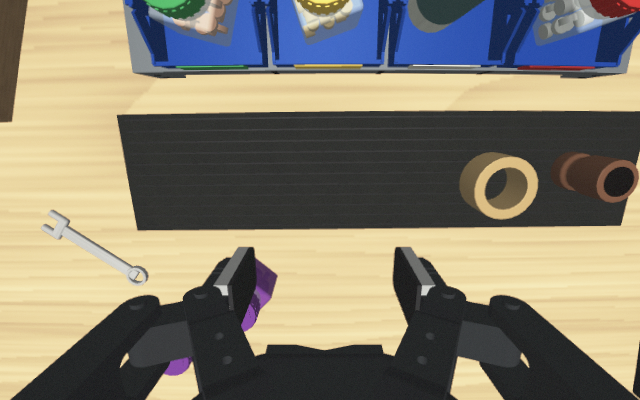

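View pics/s22.png

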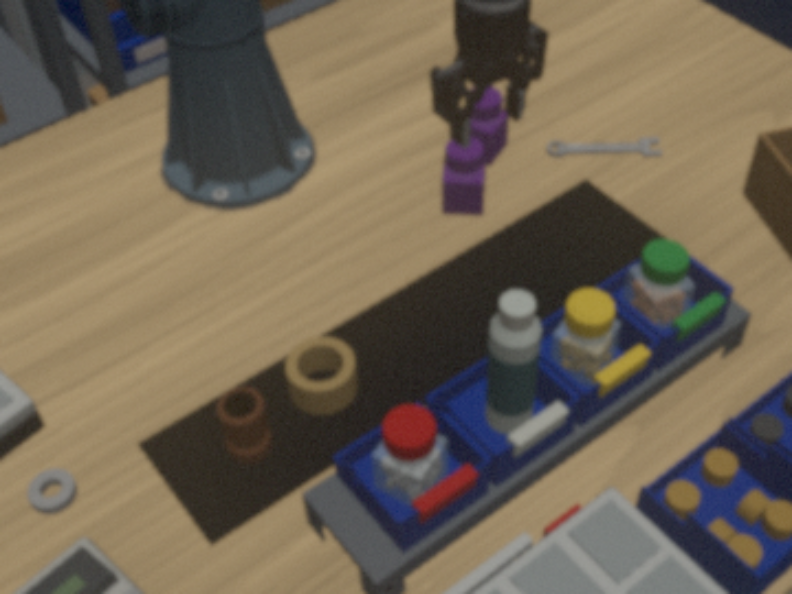

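View pics/t22.png

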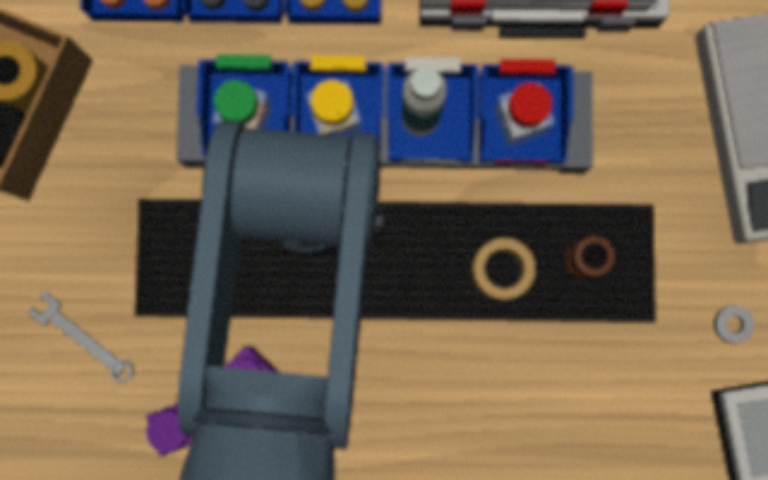

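All three jars stand upright in their matching bins: in the scene crop red is at (410,450), yellow at (588,330) and green at (662,280). The can, tape, coupling, wrench, bearing and purple pair are where they were. Handing in.

```bash
python3 -c "
from bench import ctrl
print(ctrl.hand_in(), ctrl.get_obs()['time_s'])"
```

```text
the job is handed in; nothing more can be done
the job is handed in; nothing more can be done
```

All three jars now stand upright in the bins that match their cap colours, and I handed the job in at about 35 s of the 72 s allowed.

- **Caps:** All three caps turned out to be loose. I turned each clockwise until the torque rose from about 0.02 N·m or less to about 0.15–0.2 N·m and the jar turned with its cap. That, plus a last small tug, was done before each lift.
- **Placing:** I lifted each jar by its cap, lowered it slowly until the wrist felt it touch down (about 5 N or less), and then let go.
- **Last checks:** The scene camera puts the caps within about 4 mm of their bin centres. The can, coupling, tape, wrench, bearing and purple look-alikes appear where they were, and the gripper was clear of everything when I handed in.
- **Disagreements:** In the last wrist picture the caps were cut off at the edge, so its readings came out about 30 mm off in x and I did not use them. On red, the torque dipped briefly to −0.07 N·m after a twist, so I tugged it again; it read +0.2 N·m and was still positive before the lift.

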